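# Seat the guide bushes and show the bush plate to the inspection camera

## Robot

A 7-joint arm with a two-finger parallel gripper is mounted at the origin on a cart in front of the work surface, level with it; the furniture and walls round the work are solid. World frame = base frame: x ahead of the robot, y to its left, z up, the work surface at z = 0. Lengths are in m, angles in degrees, forces in N, time in s.
With the tool pointing down it reaches from about 0.4 to 0.85 m from the base axis. Payload 10.4 kg.
Tool frame: the origin (TCP) lies where the fingers leave the gripper's body, on its centre line; the fingertips stand 73 mm ahead of it and the grasp point (between the pads) lies 54 mm ahead of it; z points along the fingers, y is the line along which they close (so a half turn about z gives the same grasp; the last joint's range is limited). The gripper opens to 85 mm and grips with 20 to 120 N. Pads are 22 mm wide; open, the fingers measure 114 mm over their backs; the gripper's body (76 mm by 85 mm) begins 54 mm behind the grasp point. The pads swing forward as they close: fully open they stand 13 mm farther back than shut.
Start: joints at [64.251, 19.034, -3.707, 83.658, 1.238, 77.344, -5.071], TCP at [0.259, -0.569, 0.304] pointing down, gripper open.
Joint ranges: [-148.97, 148.97], [-28.65, 121.19], [-84.17, 76.75], [9.2, 138.47], [-72.65, 252.65], [3.7, 117.97], [-149.18, 149.18]. Speed limits (degrees/s): [127.2, 127.2, 159.86, 159.86, 180, 180, 180].

## Interface

Orientations are given as [roll, pitch, yaw] about the fixed x, y, z axes, in that order (R = Rz(yaw) Ry(pitch) Rx(roll)).
In Python, from rig import robot gives the robot as it stands.
- The arm moves only by the tool apply_moves, never from a script. Its argument "deltas" is a list of rows, each a list of 5 numbers: the finger opening in m, from 0 to 0.0854, then the shift along the tool's x, y, z in m, then the turn about the tool's z in rad. In form: [[grip, tx, ty, tz, yaw], ...]. A call has 1 to 12 rows; each row is the pose to reach, as a shift and turn from the pose commanded when the call began, along the tool's axes at that moment; what a row does not reach only later rows make up. A row lasts 1/10 s, in which the tool goes at most 50 mm and 8.59 degrees, less where a joint would pass 70% of its speed; a pose out of reach is approached as far as the arm can. A call with a gripper value outside its range is refused whole. The fingers move at their own pace and stop on an object; "newtons" is the grip in N (left out, the last holds). Time passes only in rows, so rows that repeat a pose let the fingers close. It gives the time, the measured TCP pose, the force, the opening and the grip force at its end, in the units of the state.
- robot.state(): the state, without advancing time (a new reading comes with each control period).
- robot.snapshot(name): name is "scene" or "side" or "wrist"; returns a dict with "image" (420x560x3 uint8, red, green, blue), "fx", "fy", "cx", "cy" (pixels), "rvec" (rotation vector, rad) and "tvec" (3), from world to camera coordinates, as OpenCV has them. Camera axes: x right, y down, z forward; pixel columns grow to the right and rows downward; lengths in m; the calibration is good to about 2 mm. A picture is of the moment at which its call begins. There is no depth.
- robot.sign_off(): hands the job in; it is judged then, once.
Trained networks look in the newest picture that a camera, given by its name, has taken for a name from the list of things; names that differ only in an ending like _2 or _b are one class to them, and where a whole thing is asked for, a point or a joint stands for the part that bears it (a point fixed in the world has none). Each returns a list of dicts, best first, with "conf" (0 to 1); they miss things now and then, are a little off and sometimes report something else, mostly with a low value. They report only what shows in the picture. A call takes as long as a camera call.
- robot.look_for(label, camera): "location" ([x, y, z] in m, in world coordinates, good to about 4 mm: the middle of the surface that is visible of it).
- robot.regions_of(label, camera): "pixels" (420x560 bool, what is visible of it).
The state is a dict: "clock": time; "q": joint angles; "qvel": joint speeds; "joint_efforts": joint torques, N m; "ee_pos": TCP position; "orientation": TCP orientation; "wrist_force": force on the tool from outside, world axes, zero at the start; "torque": the same for the moment, N m; "gripper_width": finger opening in m; "grip_force": force on a finger pad.
Only numpy, scipy, OpenCV 4.12 (cv2) and the standard library are available. Lean on these libraries where they do the work, as an engineer would, in place of code of your own. Each camera call takes 0.05 s, during which the arm holds its last target. There are 200 camera calls.

## Task

The two guide bushes in the jig's bush plate still stand proud: press both fully home while the plate sits on its jig base. Then lift the plate off the dowels and hold it up to the inspection camera, its underside facing the lens and square to it, centred on the lens axis 140 mm from the front of the lens, with the plate's long side along the long side of the camera's base. Finish while holding it still in the gripper at that place; do not touch the camera, and leave the other tools and parts where they lie.

Things in the scene. Friction and masses are not known exactly. Their poses are not given: they have to be found in the camera images.
- jig_base: drilling-jig base, fixed to the table: dark steel base 80x220x10 mm with two steel end blocks (50 along x, 32 along y, tops 46 mm above the table). The gap between the blocks is free: y from -47 to +47 mm, with nothing in it higher than 16 mm. Origin: centre of the base's underside; z up, y along its long side
- jig_seat (a point): point on the jig base, 46 mm above its origin, level with the tops of the end blocks: the plate's underside lies here. An upright dowel, 10 mm in diameter and 17 mm tall with a tapered tip, stands on each block at x = 0, y = +-64 mm; its tip ends 5 mm above the top of the seated plate, so lift the plate straight up 20 mm to clear it
- bush_plate: loose aluminium bush plate, 50 mm (x) by 156 mm (y) by 12 mm (z), 0.3 to 0.5 kg with bushes, lying on the jig's end blocks with the dowels through its end holes (11.6 mm, at y = +-64 mm). Its middle bridges the free gap, so fingers can take it across its 50 mm width from above. Origin: centre of its underside; z up toward the bush heads, y along its long side
- plate_under (a point): the centre of the bush plate's underside (same point and axes as the plate's origin)
- bush_a (a joint): how far bush a stands proud of its seat, m: 0 = head flat on the plate, 0.010 = the most. Push fit: it slides down when pressed with about 8 N, stops hard when home, and stays wherever it is left
- bush_b (a joint): the same for bush b
- bush_top_a (a point): centre of the top of bush a's head. Grey steel headed guide bush at plate y = +34 mm: head 26 mm in diameter, 6 mm thick, with a bore about 12 mm wide; body 20 mm in diameter, 16 mm long below the head, so its nose stands 4 mm out of the plate's underside when home. z up
- bush_top_b (a point): the same for bush b, an equal bush at plate y = -34 mm
- camera_base: inspection camera stand, fixed to the table: aluminium base 90 mm (x) by 130 mm (y, its long side) by 10 mm with two cheeks up to 59 mm high, holding the camera. Origin: centre of the base's underside; z up, y along its long side
- camera_head: black camera in the stand, 44 mm by 70 mm by 46 mm, with a round lens 40 mm wide on top. Origin: its pivot, 46 mm above the table in the middle of the stand. Its z axis is the lens axis, pointing up out of the lens and leaning 25 degrees from vertical toward the stand's -x side; its y axis is the stand's y
- lens_front (a point): centre of the lens front, 54 mm from the head's origin along the lens axis; axes as the camera head's
- view_point (a point): where the centre of the plate's underside belongs: on the lens axis, 140 mm from the lens front, about 0.22 m above the table; axes as the camera head's (z along the lens axis away from the lens, y along the camera's long side). The plate is right here when its z and y lie along these z and y (y either way round)
- acrylic_strip: bystander, to be left alone: clear drilled acrylic strip frame, lying flat, 62x200x8 mm
- caliper: bystander, to be left alone: steel caliper, lying flat, 88x201x7 mm
- hex_key: bystander, to be left alone: small L-shaped hex key, 80x29x5 mm
- scale_rule: bystander, to be left alone: short steel rule, 19x150x9 mm
- swarf_brush: bystander, to be left alone: flat hand brush with a wooden handle, 206x36x12 mm
- marker: bystander, to be left alone: capped marker pen, 123x12x12 mm

How it is judged (in metres and radians):
On the way, in this order (a step that is already met when the one before it is completed fails the run):
1. both bushes are pressed fully home while the plate sits on the jig base (value of joint each of bush_a, bush_b below 0.0012 m and z of plate_under in the frame of jig_base below 0.049 m and horizontal distance between plate_under and jig_base below 0.006 m), for 0.2 s.
2. the plate is lifted clear of the dowels (z of plate_under in the frame of jig_base above 0.07 m), for 0.1 s.
At the end, for the whole second after the job is handed in: the plate is held still by the fingers alone, bush heads up, the centre of its underside within 20 mm of the view point (140 mm from the lens on its axis), its face within 0.15 rad of square to the lens, its long side within 0.17 rad of the camera's long side, and both bushes home to within 1.2 mm (value of joint each of bush_a, bush_b below 0.0012 m and distance between plate_under and view_point below 0.02 m and angle between the z axis of bush_plate and the z axis of camera_head, either way round below 0.15 rad and angle between the y axis of bush_plate and the y axis of camera_head, either way round below 0.17 rad and angle between bush_plate's own z axis and vertical below 0.8 rad and contact force between the fingers and bush_plate above 2 N and contact force between bush_plate and jig_base below 0.1 N and contact force between bush_plate and camera_base below 0.1 N and linear speed of bush_plate below 0.03 m/s and angular speed of bush_plate below 0.2 rad/s); the arm keeps its last pose, push and grip.
It fails at once if the camera is touched (contact force between any of the arm, the fingers, bush_plate and camera_base above 1 N).
It fails at once if a tool or part lying by is moved (distance of any of acrylic_strip, caliper, hex_key, scale_rule, swarf_brush, marker from where it was at the start of the episode above 0.03 m).
It also fails if it takes over 51 s, if anything falls off the work surface, if the arm or the gripper's body presses on something with over 40 N, if the wrist force passes 120 N, or if a joint passes its speed limit or range.

## Working session

There is one attempt and no reset: what is moved stays moved. The work goes in short steps, Python scripts to look and compute and a tool call to move; the robot and the scene stay as the last step left them, time stands still between calls to the robot, and variables do not carry over. Pictures are saved under pics/ and viewed, at most 10 in all, crops included, and the job is handed in when it is done.

Besides the shell and the picture viewer there is one more tool, called after "Request:" as name(argument=value, ...), one argument or row to a line, values as JSON. apply_moves: Moves the arm, as the interface text tells. Its arguments: {"type":"object","properties":{"deltas":{"type":"array","items":{"type":"array","items":{"type":"number"}}},"newtons":{"type":"number"}},"required":["deltas"]}

```bash
mkdir -p pics; ls; python3 - <<'E'
from rig import robot
import cv2,numpy as np
print(robot.state())
for c in ["scene","side"]:
    s=robot.snapshot(c); cv2.imwrite(f"pics/{c}0.png",s["image"][:,:,::-1])
    print(c,s["fx"],s["fy"],s["cx"],s["cy"],s["rvec"],s["tvec"])
    for l in ["jig_base","bush_plate","bush_top_a","camera_base","camera_head","lens_front"]:
        print(l,[(np.round(d["location"],4).tolist(),round(d["conf"],2)) for d in robot.look_for(l,c)[:3]])
E
```

```text
pics
{'clock': 0.0, 'q': array([64.24913856, 19.07206476, -3.70575529, 83.70571502,  1.23952307,
       77.34421741, -5.06937607]), 'qvel': array([ 0.0442623 , -0.05100881,  0.03067472,  0.01084141, -0.01757727,
       -0.00521314,  0.06095782]), 'joint_efforts': array([ 1.17736905e-03, -6.25439072e+01,  4.99272044e-02, -3.91602552e+01,
        1.62450713e-02,  9.98746196e-03, -7.04300362e-06]), 'ee_pos': array([ 0.2586121 , -0.56868463,  0.30311726]), 'orientation': array([-1.79918119e+02,  6.14378507e-03,  2.44576966e+01]), 'wrist_force': array([ 0.6666819 , -0.3866667 ,  0.88213129]), 'torque': array([-0.00802701,  0.01509503, -0.04906204]), 'grip_force': 0.0, 'gripper_width': 0.08547334396089828}
scene 455.4147383327169 455.4147383327169 275.5737663475038 210.3278785369142 [ 1.13845417 -2.18274008  1.14798732] [0.28535021 0.42073379 0.71322893]
jig_base [([0.6164, 0.1228, 0.012], 0.64)]
bush_plate [([0.628, 0.1126, 0.0589], 0.68)]
bush_top_a [([0.618, 0.126, 0.0117], 0.63), ([0.6324, 0.0721, 0.071], 0.62), ([0.5736, -0.187, 0.0748], 0.45)]
camera_base [([0.571, -0.1748, 0.0131], 0.97), ([0.6132, 0.1227, 0.0123], 0.25)]
camera_head [([0.5714, -0.1906, 0.0721], 0.67)]
lens_front [([0.5724, -0.1893, 0.0735], 0.84)]
side 521.4741638128033 521.4741638128033 280.0811156065818 210.30729395434562 [ 2.19248031 -0.40155728  0.21404823] [-0.59569138  0.20070429  1.06315853]
jig_base [([0.618, 0.0303, 0.0101], 0.82), ([0.5781, -0.2155, 0.0753], 0.69)]
bush_plate [([0.636, 0.0938, 0.054], 0.73)]
bush_top_a [([0.6403, 0.1404, 0.0702], 0.61), ([0.6397, 0.0935, 0.0563], 0.61), ([0.636, 0.0688, 0.0676], 0.47)]
camera_base [([0.5763, -0.218, 0.0167], 0.76)]
camera_head [([0.5811, -0.2179, 0.0749], 0.89)]
lens_front [([0.577, -0.2106, 0.0722], 0.73)]
```

View pics/scene0.png

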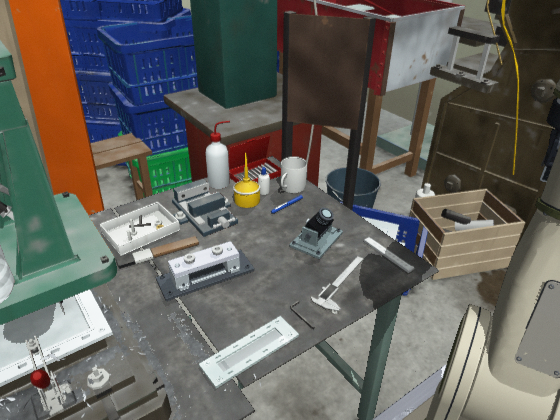

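View pics/side0.png

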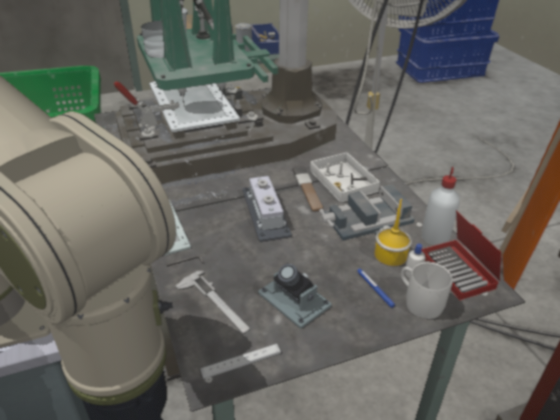

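View pics/r1.png

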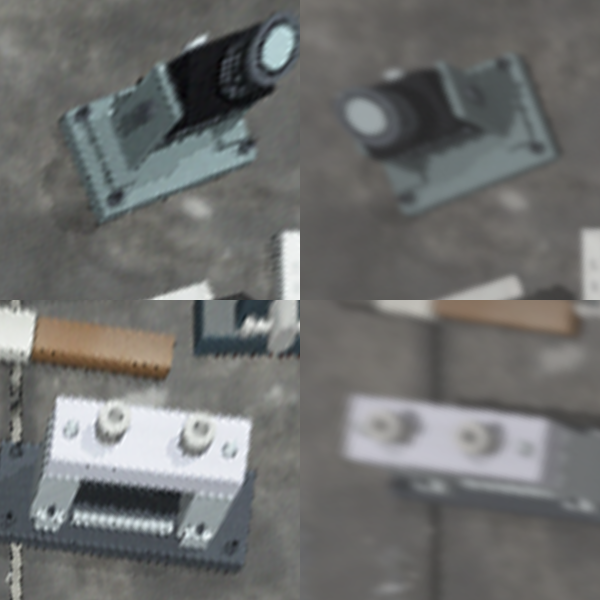

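Request:
apply_moves(
  deltas=[
    [0.085,0,0,-0.05,0],
    [0.085,0,0,-0.1,0],
    [0.085,0,0,-0.15,0],
    [0.085,0,0,-0.2,0],
    [0.085,0,0,-0.25,0],
  ],
)

```text
clock: 1.3
ee_pos: [0.2584, -0.5684, 0.5564]
orientation: [179.9, -0.0, 24.4]
wrist_force: [0.6, -0.4, -0.2]
gripper_width: 0.0849
grip_force: 0.0
```

Request:
apply_moves(
  deltas=[
    [0.085,0,0,-0.05,0],
    [0.085,0,0,-0.1,0],
    [0.085,0,0,-0.15,0],
    [0.085,0,0,-0.2,0],
    [0.085,0,0,-0.25,0],
    [0.085,0,0,-0.3,0],
    [0.085,0,0,-0.35,0],
    [0.085,0,0,-0.4,0],
  ],
)

```text
clock: 2.1
ee_pos: [0.2333, -0.5125, 0.6746]
orientation: [176.6, -0.0, 24.5]
wrist_force: [0.1, 0.6, 0.8]
gripper_width: 0.0853
grip_force: 0.0
```

```bash
python3 -c "
from h import *
s=robot.state();print(s['q'],s['ee_pos'],s['orientation'],s['clock'])"
```

```text
[ 4.61273218e+01  1.68750034e+01  2.44543890e+01  4.30440247e+01
 -8.12800811e+00  1.17907428e+02 -9.19861287e-02] [ 0.23326136 -0.51249602  0.67457209] [ 1.76642423e+02 -4.49598935e-02  2.45018266e+01] 2.1
```

Request:
apply_moves(
  deltas=[
    [0.085,0,0,0.05,0],
    [0.085,0,0,0.1,0],
    [0.085,0,0,0.15,0],
  ],
)

```text
clock: 2.4
ee_pos: [0.2373, -0.5205, 0.5228]
orientation: [176.6, 0.0, 24.6]
wrist_force: [0.4, -0.8, 0.4]
gripper_width: 0.0851
grip_force: 0.0
```

```bash
python3 -c "
from h import *
s=robot.state();print(s['q'],s['ee_pos'],s['orientation'],s['clock'])"
```

```text
[41.82463324  9.13864148 22.78362503 70.92434024 -3.48038588 97.2031774
 -1.74638554] [ 0.23728792 -0.52045232  0.52281341] [1.76582523e+02 1.40740110e-03 2.45508041e+01] 2.4
```

```bash
cat >> h.py <<'E'
from scipy.spatial.transform import Rotation as Ro
def Rt(s=None):
    s=s or robot.state(); return Ro.from_euler("xyz",s["orientation"],degrees=True).as_matrix()
def delta(p):
    s=robot.state(); return np.round(Rt(s).T@(np.array(p)-s["ee_pos"]),4).tolist()
E
python3 -c "
from h import *
print(delta([.60,.10,.32]),delta([.5,-.1,.4]),Rt())"
```

```text
[0.5877, -0.425, 0.1778] [0.4137, -0.2801, 0.1063] [[ 9.09593205e-01  4.14762386e-01  2.47460069e-02]
 [ 4.15499942e-01 -9.07975059e-01 -5.42318242e-02]
 [-2.45637830e-05  5.96108632e-02 -9.98221691e-01]]
```

Request:
apply_moves(
  deltas=[
    [0.0,0.414,-0.28,0.106,-0.2],
    [0.0,0.414,-0.28,0.106,-0.4],
    [0.0,0.414,-0.28,0.106,-0.6],
    [0.0,0.414,-0.28,0.106,-0.8],
    [0.0,0.414,-0.28,0.106,-1.016],
    [0.0,0.414,-0.28,0.106,-1.016],
    [0.0,0.588,-0.425,0.178,-1.016],
    [0.0,0.588,-0.425,0.178,-1.016],
    [0.0,0.588,-0.425,0.178,-1.016],
    [0.0,0.588,-0.425,0.178,-1.016],
    [0.0,0.588,-0.425,0.178,-1.016],
    [0.0,0.588,-0.425,0.178,-1.016],
  ],
)

```text
clock: 3.6
ee_pos: [0.5321, -0.0223, 0.3646]
orientation: [178.2, 3.0, 82.7]
wrist_force: [0.8, -0.9, 0.7]
gripper_width: 0.0
grip_force: 0.0
```

Request:
apply_moves(
  deltas=[
    [0.0,0,0,0,0],
    [0.0,0,0,0,0],
  ],
)

```text
clock: 3.8
ee_pos: [0.5318, -0.0232, 0.3644]
orientation: [178.3, 3.0, 82.8]
wrist_force: [-1.2, -1.2, -0.1]
gripper_width: 0.0001
grip_force: 0.0
```

```bash
python3 -c "
from h import *
s=robot.state();print(s['q'],s['ee_pos'],s['orientation'],s['clock'],delta([.60,.1,.32]))"
```

```text
[  7.40700696   5.56286055 -12.34240719  92.75541083   4.51014439
  80.77754086 -12.6699065 ] [ 0.53176318 -0.02321177  0.36439118] [178.28538552   2.97322659  82.83675479] 3.8 [0.1329, 0.0512, 0.0391]
```

Request:
apply_moves(
  deltas=[
    [0.0,0.133,0.051,0.04,0],
    [0.0,0.133,0.051,0.04,0],
    [0.0,0.133,0.051,0.04,0],
    [0.0,0.133,0.051,0.04,0],
  ],
)

```text
clock: 4.2
ee_pos: [0.6006, 0.1034, 0.3175]
orientation: [178.4, 2.8, 83.0]
wrist_force: [-0.5, 0.2, 0.6]
gripper_width: 0.0002
grip_force: 0.0
```

```bash
python3 - <<'E'
from h import *
w=robot.snapshot("wrist"); cv2.imwrite("pics/w1.png",w["image"][:,:,::-1])
s=robot.state();print(s['ee_pos'],s['orientation'],s['clock'])
np.savez("w1.npz",**w)
for l in ["bush_plate","bush_top_a","jig_base"]:
    print(l,[(np.round(d["location"],4).tolist(),round(d["conf"],2)) for d in robot.look_for(l,"wrist")[:4]])
for l in ["bush_plate","bush_top_a"]:
  for r in robot.regions_of(l,"wrist")[:3]:
    m=r["pixels"].astype(np.uint8); c=cv2.findContours(m,0,2)[0]; print(l,r["conf"],[cv2.minAreaRect(k) for k in c if len(k)>15])
E
```

```text
[0.60052113 0.10017862 0.31887066] [178.31767581   2.9272893   82.8247421 ] 4.25
bush_plate [([0.6409, 0.1147, 0.0592], 0.92)]
bush_top_a [([0.6356, 0.0739, 0.0697], 0.87), ([0.6445, 0.1413, 0.072], 0.74)]
jig_base [([0.6272, 0.1649, 0.0116], 0.97)]
bush_plate 0.96 [((312.9996337890625, 167.5472412109375), (49.06147003173828, 141.2633514404297), 0.45113855600357056)]
bush_top_a 0.78 [((311.5, 205.0), (22.0, 23.0), 90.0)]
bush_top_a 0.57 [((314.0, 141.5), (25.0, 24.0), 90.0)]
```

View pics/w1.png

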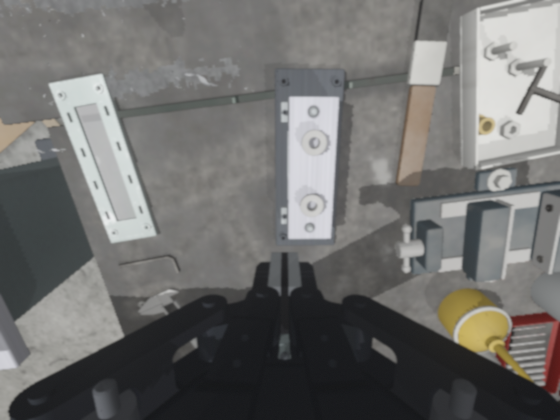

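```bash
python3 - <<'E'
from h import *
w=dict(np.load("w1.npz")); M=P(w)
def back(u,v,z):
    A=M[:,[0,1]]; b=M[:,2]*z+M[:,3]
    H=np.c_[A,b]; p=np.linalg.solve(H,[u,v,1]); return p[:2]/p[2]
a,b=back(313.5,111.5,.063),back(310,228,.063); print("dowels",a,b,np.linalg.norm(a-b),(a+b)/2,np.degrees(np.arctan2(*(a-b)[::-1])))
a,b=back(315,142,.070),back(312,205,.070); print("bush",a,b,np.linalg.norm(a-b),(a+b)/2,np.degrees(np.arctan2(*(a-b)[::-1])))
c=np.array([back(*p,.058) for p in cv2.boxPoints(((313,167.5),(49,141.3),.45))]);print(c,c.mean(0))
g=cv2.resize(w["image"][85:250,265:365,::-1],None,fx=3.5,fy=3.5,interpolation=cv2.INTER_CUBIC);cv2.imwrite("pics/w1c.png",g)
E
```

```text
dowels [0.64504647 0.16955425] [0.62987516 0.0436997 ] 0.12676567564296198 [0.63746081 0.10662697] 83.12636770980592
bush [0.64314815 0.14014597] [0.63405011 0.0733354 ] 0.0674271966445513 [0.63859913 0.10674068] 82.24534591561067
[[0.60323389 0.03244296]
 [0.62234354 0.18653831]
 [0.67162048 0.18026162]
 [0.66074238 0.02428739]] [0.63948508 0.10588257]
```

View pics/w1c.png

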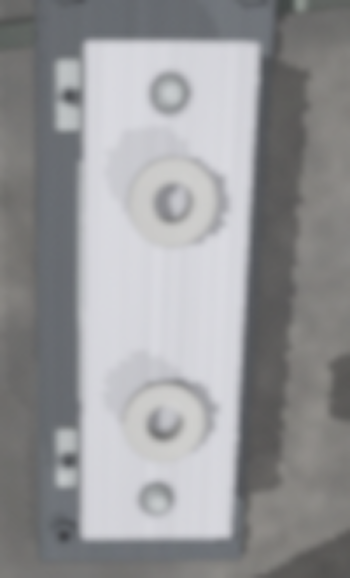

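```bash
python3 -c "
from h import *
print(delta([.6403,.1443,.25]),delta([.6403,.1443,.16]))"
```

```text
[0.0562, 0.0305, 0.0697] [0.0608, 0.0275, 0.1596]
```

Request:
apply_moves(
  deltas=[
    [0.0,0.056,0.0305,0.07,0],
    [0.0,0.056,0.0305,0.07,0],
    [0.0,0.061,0.0275,0.12,0],
    [0.0,0.061,0.0275,0.16,0],
    [0.0,0.061,0.0275,0.16,0],
    [0.0,0.061,0.0275,0.16,0],
  ],
)

```text
clock: 5.1
ee_pos: [0.6404, 0.1456, 0.1599]
orientation: [178.1, 2.9, 82.5]
wrist_force: [0.6, -0.0, 1.2]
gripper_width: -0.0006
grip_force: 0.0
```

```bash
python3 -c "
from h import *
s=robot.state();print(s['ee_pos'],s['orientation'],s['wrist_force'],s['clock'],delta([.6403,.1443,.137]))"
```

```text
[0.6404231  0.14562283 0.1599468 ] [178.13607244   2.90978761  82.53651056] [ 0.59222892 -0.01687052  1.21247776] 5.1 [-0.0002, -0.0007, 0.023]
```

Press down in steps and watch the force.

Request:
apply_moves(
  deltas=[
    [0.0,0,0,0.005,0],
    [0.0,0,0,0.009,0],
    [0.0,0,0,0.012,0],
    [0.0,0,0,0.015,0],
    [0.0,0,0,0.018,0],
    [0.0,0,0,0.018,0],
  ],
)

```text
clock: 5.7
ee_pos: [0.6407, 0.1458, 0.1412]
orientation: [178.1, 2.9, 82.6]
wrist_force: [-0.6, 0.6, 3.4]
gripper_width: -0.0001
grip_force: 1.5
```

Request:
apply_moves(
  deltas=[
    [0.0,0,0,0.001,0],
    [0.0,0,0,0.002,0],
    [0.0,0,0,0.002,0],
  ],
)

```text
clock: 6.0
ee_pos: [0.6407, 0.1458, 0.1394]
orientation: [178.1, 2.9, 82.6]
wrist_force: [-2.2, -0.5, 6.6]
gripper_width: -0.0
grip_force: 3.1
```

Request:
apply_moves(
  deltas=[
    [0.0,0,0,0.001,0],
    [0.0,0,0,0.002,0],
    [0.0,0,0,0.002,0],
  ],
)

```text
clock: 6.3
ee_pos: [0.6408, 0.1458, 0.1374]
orientation: [178.1, 2.9, 82.6]
wrist_force: [-2.4, 0.1, 7.0]
gripper_width: 0.0001
grip_force: 3.1
```

Request:
apply_moves(
  deltas=[
    [0.0,0,0,0.001,0],
    [0.0,0,0,0.001,0],
  ],
)

```text
clock: 6.5
ee_pos: [0.6408, 0.1459, 0.1368]
orientation: [178.1, 2.9, 82.6]
wrist_force: [-3.2, -0.6, 9.8]
gripper_width: 0.0001
grip_force: 5.0
```

Request:
apply_moves(
  deltas=[
    [0.0,0,0,0.001,0],
    [0.0,0,0,0.001,0],
  ],
)

```text
clock: 6.7
ee_pos: [0.6409, 0.1459, 0.1367]
orientation: [178.1, 2.9, 82.6]
wrist_force: [-6.8, -0.5, 17.0]
gripper_width: 0.0002
grip_force: 8.4
```

Request:
apply_moves(
  deltas=[
    [0.0,0,0,-0.025,0],
    [0.0,-0.034,0,-0.025,0],
    [0.0,-0.068,0,-0.025,0],
    [0.0,-0.068,0,-0.025,0],
    [0.0,-0.068,0,-0.025,0],
    [0.0,-0.068,0,-0.015,0],
    [0.0,-0.068,0,-0.012,0],
    [0.0,-0.068,0,-0.01,0],
  ],
)

```text
clock: 7.5
ee_pos: [0.6312, 0.0794, 0.1468]
orientation: [178.3, 2.9, 82.7]
wrist_force: [0.8, 0.3, 0.1]
gripper_width: 0.0003
grip_force: 0.0
```

Request:
apply_moves(
  deltas=[
    [0.0,0,0,0.002,0],
    [0.0,0,0,0.004,0],
    [0.0,0,0,0.004,0],
  ],
)

```text
clock: 7.8
ee_pos: [0.6316, 0.0784, 0.1436]
orientation: [178.2, 2.9, 82.6]
wrist_force: [0.6, 0.2, 0.1]
gripper_width: -0.0001
grip_force: 0.0
```

Request:
apply_moves(
  deltas=[
    [0.0,0,0,0.001,0],
    [0.0,0,0,0.002,0],
    [0.0,0,0,0.002,0],
  ],
)

```text
clock: 8.1
ee_pos: [0.6319, 0.0783, 0.1425]
orientation: [178.1, 2.9, 82.6]
wrist_force: [-1.1, 1.0, 4.5]
gripper_width: 0.0
grip_force: 1.9
```

Request:
apply_moves(
  deltas=[
    [0.0,0,0,0.001,0],
    [0.0,0,0,0.002,0],
    [0.0,0,0,0.003,0],
    [0.0,0,0,0.004,0],
  ],
)

```text
clock: 8.5
ee_pos: [0.632, 0.0783, 0.1389]
orientation: [178.1, 2.9, 82.6]
wrist_force: [-3.6, 0.7, 7.7]
gripper_width: 0.0001
grip_force: 3.9
```

Request:
apply_moves(
  deltas=[
    [0.0,0,0,0.001,0],
    [0.0,0,0,0.002,0],
    [0.0,0,0,0.002,0],
  ],
)

```text
clock: 8.8
ee_pos: [0.632, 0.0783, 0.1369]
orientation: [178.1, 2.9, 82.6]
wrist_force: [-3.3, 1.2, 9.2]
gripper_width: 0.0002
grip_force: 4.0
```

Request:
apply_moves(
  deltas=[
    [0.0,0,0,0.001,0],
    [0.0,0,0,0.001,0],
  ],
)

```text
clock: 9.0
ee_pos: [0.6321, 0.0783, 0.1368]
orientation: [178.1, 2.9, 82.6]
wrist_force: [-7.4, -0.3, 15.2]
gripper_width: -0.0002
grip_force: 7.6
```

Request:
apply_moves(
  deltas=[
    [0.085,0,0,-0.04,0],
    [0.085,0,0,-0.045,0],
    [0.085,0.031,0,-0.045,0],
    [0.085,0.031,0,-0.045,0],
    [0.085,0.031,0,-0.045,0],
    [0.085,0.031,0,-0.045,0],
    [0.085,0.031,0,-0.045,0],
    [0.085,0.032,0,-0.02,0],
  ],
)

```text
clock: 9.8
ee_pos: [0.6375, 0.1103, 0.1564]
orientation: [177.8, 2.8, 82.5]
wrist_force: [0.6, 0.6, 0.4]
gripper_width: 0.0851
grip_force: 0.0
```

```bash
python3 -c "
from h import *
s=robot.state();print(s['ee_pos'],s['orientation'],s['wrist_force'],s['clock'],s['gripper_width'],delta([.6366,.1093,.103]))"
```

```text
[0.63746234 0.11029857 0.15636994] [177.84325514   2.79675335  82.54117217] [0.62609003 0.5719797  0.38136438] 9.8 0.08507914342326472 [0.0015, -0.0027, 0.0533]
```

Request:
apply_moves(
  deltas=[
    [0.085,0.001,-0.002,0.02,0],
    [0.085,0.0015,-0.002,0.035,0],
    [0.085,0.0015,-0.002,0.051,0],
    [0.085,0.0015,-0.002,0.051,0],
  ],
)

```text
clock: 10.2
ee_pos: [0.6341, 0.1088, 0.0999]
orientation: [178.4, 3.0, 82.6]
wrist_force: [0.2, 0.1, -0.4]
gripper_width: 0.0849
grip_force: 0.0
```

Request:
apply_moves(
  deltas=[
    [0.045,0,0,0,0],
    [0.045,0,0,0,0],
    [0.04,0,0,0,0],
    [0.04,0,0,0,0],
    [0.04,0,0,0,0],
    [0.04,0,0,0,0],
    [0.04,0,0,0,0],
  ],
  newtons=80,
)

```text
clock: 10.9
ee_pos: [0.6362, 0.1098, 0.1041]
orientation: [178.0, 2.8, 82.6]
wrist_force: [0.7, 0.1, 5.9]
gripper_width: 0.0487
grip_force: 83.9
```

Request:
apply_moves(
  deltas=[
    [0.04,-0.0005,0.0004,-0.01,0],
    [0.04,-0.001,0.0007,-0.02,0],
    [0.04,-0.0015,0.001,-0.03,0],
    [0.04,-0.002,0.0014,-0.04,0],
    [0.04,-0.003,0.002,-0.06,0],
    [0.04,-0.0049,0.0035,-0.1,0],
    [0.04,-0.0049,0.0035,-0.1,0],
    [0.04,-0.0049,0.0035,-0.1,0],
  ],
)

```text
clock: 11.7
ee_pos: [0.6356, 0.1098, 0.2035]
orientation: [178.1, 2.9, 82.6]
wrist_force: [-0.5, -0.0, -4.7]
gripper_width: 0.0483
grip_force: 87.4
```

```bash
python3 - <<'E'
from h import *
w=robot.snapshot("side"); np.savez("s1.npz",**w)
a=robot.snapshot("scene")
s=robot.state();print(s['q'],s['ee_pos'],s['orientation'],s['wrist_force'],s['clock'],s['gripper_width'],s['grip_force'])
o=[]
for q in (a,w):
  u,v=proj(q,s['ee_pos']+.06*Rt(s)[:,2])[0].astype(int); u=max(u,75); v=max(v,75)
  o.append(cv2.resize(q["image"][v-75:v+75,u-75:u+75,::-1],(400,400),interpolation=cv2.INTER_CUBIC))
cv2.imwrite("pics/g1.png",np.hstack(o))
E
```

```text
[ -2.74386354  25.98193584 -16.46264385  87.60477311  11.4027373
  67.44156613 -29.32226531] [0.6346402  0.10950497 0.20124336] [178.29155677   2.94260272  82.63055086] [-0.13193213 -1.07234112 -5.61252783] 11.8 0.048083542913494925 87.38730984739959
```

View pics/g1.png

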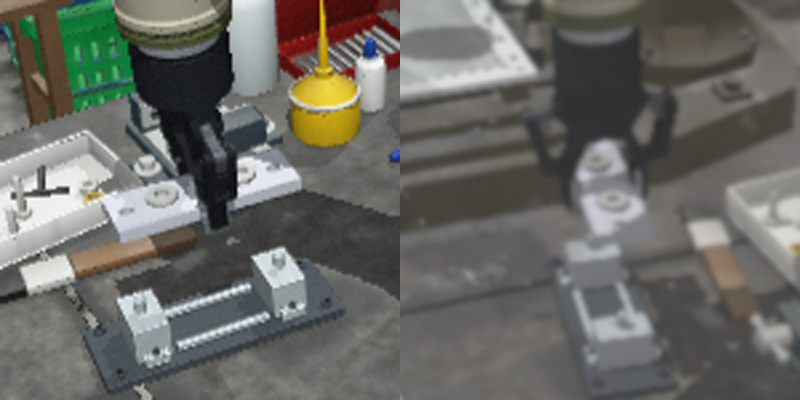

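```bash
python3 - <<'E'
from h import *
for c,l,cor in (("scene",(279,43),[(65,116),(100,221),(254,152)]),("side",(67,115),[(105,214),(259,156),(225,56)])):
    q=robot.snapshot(c); M=P(q)
    def plane(p,z): # rect px -> pixel -> plane z
        k=.0008; X=[.70-k*p[1],-.07-k*p[0],.01]; u=proj(q,X)[0]
        h=np.linalg.solve(np.c_[M[:,:2],M[:,2]*z+M[:,3]],[*u,1]); return h[:2]/h[2]
    print(c,"lens",plane(l,.0949),"corners z.008",[plane(p,.008).round(4).tolist() for p in cor])
    r=robot.regions_of("lens_front",c)[:2]; 
    for k in ("camera_base","camera_head"):
      for r in robot.regions_of(k,c)[:2]:
        m=r["pixels"].astype(np.uint8); cc=max(cv2.findContours(m,0,2)[0],key=len); print(k,round(r["conf"],2),cv2.boundingRect(cc),cv2.minAreaRect(cc))
E
```

```text
scene lens [ 0.57589919 -0.20942866] corners z.008 [[0.6092, -0.1235], [0.5249, -0.1516], [0.5803, -0.2751]]
camera_base 0.7 (290, 209, 51, 48) ((317.0823974609375, 234.57061767578125), (33.19036102294922, 51.52098846435547), 40.60129928588867)
camera_head 0.63 (307, 209, 26, 28) ((320.6782531738281, 220.28221130371094), (19.98217010498047, 26.455265045166016), 39.28940963745117)
camera_head 0.61 (163, 219, 38, 26) ((181.80784606933594, 231.18505859375), (18.97028923034668, 35.196449279785156), 72.6459732055664)
side lens [ 0.57391573 -0.20474162] corners z.008 [[0.5294, -0.1522], [0.5759, -0.2757], [0.6561, -0.2484]]
camera_base 0.57 (259, 264, 72, 64) ((296.05657958984375, 296.8018493652344), (62.473812103271484, 45.703556060791016), 42.51044845581055)
camera_head 0.7 (275, 264, 38, 37) ((292.8019714355469, 281.5198059082031), (35.39095687866211, 25.54058837890625), 39.289405822753906)
```

```bash
python3 - <<'E'
from h import *
for c,ps in (("scene",[(60,320),(100,300),(95,240)]),("side",[(195,125),(145,70),(225,60),(290,110)])):
    q=robot.snapshot(c); M=P(q); R=cv2.Rodrigues(q["rvec"])[0]; print(c,"cam",(-R.T@q["tvec"]).round(3))
    for p in ps:
      for z in (0,.2,.4):
        h=np.linalg.solve(np.c_[M[:,:2],M[:,2]*z+M[:,3]],[*p,1]); print(p,z,(h[:2]/h[2]).round(3))
print(delta([.508,.211,.45]))
E
```

```text
scene cam [-0.116  0.437  0.75 ]
(60, 320) 0 [0.691 0.426]
(60, 320) 0.2 [0.476 0.429]
(60, 320) 0.4 [0.26  0.432]
(100, 300) 0 [0.7   0.338]
(100, 300) 0.2 [0.483 0.364]
(100, 300) 0.4 [0.265 0.391]
(95, 240) 0 [0.923 0.28 ]
(95, 240) 0.2 [0.646 0.322]
(95, 240) 0.4 [0.369 0.364]
side cam [ 0.287 -0.888  0.809]
(195, 125) 0 [0.583 0.628]
(195, 125) 0.2 [0.51  0.254]
(195, 125) 0.4 [ 0.437 -0.121]
(145, 70) 0 [0.507 1.141]
(145, 70) 0.2 [0.453 0.64 ]
(145, 70) 0.4 [0.398 0.139]
(225, 60) 0 [0.833 1.138]
(225, 60) 0.2 [0.698 0.637]
(225, 60) 0.4 [0.563 0.137]
(290, 110) 0 [0.915 0.623]
(290, 110) 0.2 [0.76 0.25]
(290, 110) 0.4 [ 0.605 -0.123]
[0.0715, -0.1313, -0.2559]
```

```bash
python3 - <<'E'
from h import *
print(delta([.48,.10,.40]),delta([.36,.15,.52]))
E
```

```text
[-0.0395, -0.1466, -0.2007] [-0.0115, -0.2681, -0.3262]
```

Request:
apply_moves(
  deltas=[
    [0.04,-0.0395,-0.1466,-0.2,0],
    [0.04,-0.0395,-0.1466,-0.2,0],
    [0.04,-0.0395,-0.1466,-0.2,0],
    [0.04,-0.0395,-0.1466,-0.2,0],
    [0.04,-0.0395,-0.1466,-0.2,0],
    [0.04,-0.0115,-0.268,-0.326,0],
    [0.04,-0.0115,-0.268,-0.326,0],
    [0.04,-0.0115,-0.268,-0.326,0],
    [0.04,-0.0115,-0.268,-0.326,0],
    [0.04,-0.0115,-0.268,-0.326,0],
  ],
)

```text
clock: 13.3
ee_pos: [0.3578, 0.152, 0.5238]
orientation: [177.8, 2.8, 82.8]
wrist_force: [1.6, 0.2, -4.3]
gripper_width: 0.0488
grip_force: 87.4
```

```bash
python3 - <<'E'
from h import *
s=robot.state();print(s['q'],s['ee_pos'],s['orientation'],s['wrist_force'],s['clock'],Rt()[:,2])
E
```

```text
[ -3.07128798 -11.94676016 -22.94281974  89.83951798  -1.13059063
 100.81733866 -32.91977938] [0.35775878 0.15196622 0.52375132] [177.78947076   2.76168333  82.82467418] [ 1.61267829  0.23787732 -4.29043283] 13.3 [ 0.03225566 -0.0525867  -0.99809529]
```

Request:
apply_moves(
  deltas=[
    [0.04,0,0,-0.1,0],
    [0.04,0,0,-0.1,0],
    [0.04,0,0,-0.5,0],
    [0.04,0,0,-0.5,0],
    [0.04,0,0,-0.5,0],
    [0.04,0,0,-0.5,0],
    [0.04,0,0,-0.5,0],
    [0.04,0,0,-0.5,0],
  ],
)

```text
clock: 14.1
ee_pos: [0.3617, 0.163, 0.6854]
orientation: [176.0, 1.5, 82.7]
wrist_force: [-2.1, -1.3, -2.9]
gripper_width: 0.0484
grip_force: 87.5
```

```bash
python3 - <<'E'
from h import *
s=robot.state();print(s['q'],s['ee_pos'],s['orientation'],s['wrist_force'],s['clock'],Rt()[:,2])
E
```

```text
[ 43.39164272  -5.66010284 -65.67382219  61.74448283  -2.09675473
 117.85623827 -30.54944948] [0.36174857 0.1629714  0.6853609 ] [176.00911595   1.53576745  82.72046411] [-2.11131002 -1.31605809 -2.92859183] 14.1 [ 0.06564906 -0.03533926 -0.9972168 ]
```

Request:
apply_moves(
  deltas=[
    [0.04,0,0,-0.5,0],
    [0.04,0,0,-0.5,0],
    [0.04,0,0,-0.5,0],
    [0.04,0,0,-0.5,0],
    [0.04,0,0,-0.5,0],
    [0.04,0,0,-0.5,0],
    [0.04,0,0,-0.5,0],
    [0.04,0,0,-0.5,0],
  ],
)

```text
clock: 14.9
ee_pos: [0.3549, 0.1704, 0.7086]
orientation: [173.2, 0.1, 83.0]
wrist_force: [0.6, 0.1, -4.4]
gripper_width: 0.0482
grip_force: 87.4
```

```bash
python3 - <<'E'
from h import *
s=robot.state();print(s['q'],s['ee_pos'],s['orientation'],s['wrist_force'],s['clock'],Rt()[:,2])
E
```

```text
[ 50.76635028  -8.51541717 -68.716659    59.00935715  -5.58288291
 117.86538913 -28.00457187] [0.35486904 0.17035622 0.70859725] [1.73219218e+02 1.36037255e-01 8.30247454e+01] [ 0.58241326  0.14329604 -4.35551913] 14.9 [ 0.1169107  -0.01667885 -0.99300237]
```

Request:
apply_moves(
  deltas=[
    [0.04,0,0,-0.5,0],
    [0.04,0,0,-0.5,0],
    [0.04,0,0,-0.5,0],
    [0.04,0,0,-0.5,0],
    [0.04,0,0,-0.5,0],
    [0.04,0,0,-0.5,0],
    [0.04,0,0,-0.5,0],
    [0.04,0,0,-0.5,0],
    [0.04,0,0,-0.5,0],
    [0.04,0,0,-0.5,0],
    [0.04,0,0,-0.5,0],
    [0.04,0,0,-0.5,0],
  ],
)

```text
clock: 16.1
ee_pos: [0.3391, 0.1746, 0.7373]
orientation: [170.0, -2.4, 81.9]
wrist_force: [0.6, -1.9, -4.8]
gripper_width: 0.0485
grip_force: 87.4
```

```bash
python3 - <<'E'
from h import *
s=robot.state();print(s['q'],s['ee_pos'],s['orientation'],s['wrist_force'],s['clock'],Rt()[:,2])
E
```

```text
[ 34.62539614  -8.21528836 -56.15811767  56.75498587  -4.45549304
 117.87539266 -32.59432197] [0.33914045 0.17457374 0.73730741] [170.02796087  -2.43457325  81.89317189] [ 0.63761424 -1.89572987 -4.75805946] 16.1 [ 0.17733686  0.01699875 -0.98400339]
```

Request:
apply_moves(
  deltas=[
    [0.04,0,0.2,-0.5,0],
    [0.04,0,0.2,-0.5,0],
    [0.04,0,0.2,-0.5,0],
    [0.04,0,0.2,-0.5,0],
    [0.04,0,0.2,-0.5,0],
    [0.04,0,0.2,-0.5,0],
    [0.04,0,0.2,-0.5,0],
    [0.04,0,0.2,-0.5,0],
  ],
)

```text
clock: 16.9
ee_pos: [0.3807, 0.1417, 0.7653]
orientation: [167.2, -3.6, 83.0]
wrist_force: [-0.2, -0.2, -4.5]
gripper_width: 0.0482
grip_force: 87.5
```

```bash
python3 - <<'E'
from h import *
s=robot.state();print(s['q'],s['ee_pos'],s['orientation'],s['wrist_force'],s['clock'],Rt()[:,2])
E
```

```text
[ 66.25846761  -4.15738903 -83.94459886  49.35765922  -2.14910889
 117.91790812 -26.78611333] [0.38070634 0.14166123 0.76525301] [167.17003623  -3.59838689  82.99049006] [-0.18667567 -0.18854065 -4.51221659] 16.9 [ 0.22786668  0.03363938 -0.97311108]
```

Request:
apply_moves(
  deltas=[
    [0.04,0.03,0.25,-0.5,0],
    [0.04,0.03,0.25,-0.5,0],
    [0.04,0.03,0.25,-0.5,0],
    [0.04,0.03,0.25,-0.5,0],
    [0.04,0.03,0.25,-0.5,0],
    [0.04,0.03,0.25,-0.5,0],
    [0.04,0.03,0.25,-0.5,0],
    [0.04,0.03,0.25,-0.5,0],
    [0.04,0.03,0.25,-0.5,0],
    [0.04,0.03,0.25,-0.5,0],
    [0.04,0.03,0.25,-0.5,0],
    [0.04,0.03,0.25,-0.5,0],
  ],
)

```text
clock: 18.1
ee_pos: [0.39, 0.1004, 0.7897]
orientation: [164.3, -4.9, 83.9]
wrist_force: [-1.3, -0.3, -5.5]
gripper_width: 0.0487
grip_force: 87.5
```

```bash
python3 - <<'E'
from h import *
s=robot.state();print(s['q'],s['ee_pos'],s['orientation'],s['wrist_force'],s['clock'],Rt()[:,2])
E
```

```text
[ 75.85050311  -4.81890806 -84.11746869  46.02138863  -5.98431797
 117.90714123 -19.31132911] [0.3899759  0.10037899 0.78973775] [164.33889154  -4.86130029  83.86662172] [-1.31745119 -0.34750842 -5.50026389] 18.1 [ 0.27711989  0.05228873 -0.95941151]
```

Request:
apply_moves(
  deltas=[
    [0.04,0.2,0.2,-0.5,0],
    [0.04,0.2,0.2,-0.5,0],
    [0.04,0.2,0.2,-0.5,0],
    [0.04,0.2,0.2,-0.5,0],
    [0.04,0.2,0.2,-0.5,0],
    [0.04,0.2,0.2,-0.5,0],
    [0.04,0.2,0.2,-0.5,0],
    [0.04,0.2,0.2,-0.5,0],
    [0.04,0.2,0.2,-0.5,0],
    [0.04,0.2,0.2,-0.5,0],
  ],
)

```text
clock: 19.1
ee_pos: [0.3676, 0.1551, 0.8121]
orientation: [161.4, -6.2, 84.3]
wrist_force: [-0.8, -0.4, -3.8]
gripper_width: 0.0485
grip_force: 87.5
```

```bash
python3 - <<'E'
from h import *
s=robot.state();print(s['q'],s['ee_pos'],s['orientation'],s['wrist_force'],s['clock'],Rt()[:,2])
E
```

```text
[ 71.78910804  -7.08132384 -84.11474128  42.86035858  -7.44445706
 117.90723226 -24.87710051] [0.36762298 0.15511271 0.8121308 ] [161.35087327  -6.22618823  84.29275231] [-0.80538474 -0.44375112 -3.83030533] 19.1 [ 0.32840569  0.07045005 -0.94190578]
```

Request:
apply_moves(
  deltas=[
    [0.04,0.2,0.2,-0.5,0],
    [0.04,0.2,0.2,-0.5,0],
    [0.04,0.2,0.2,-0.5,0],
    [0.04,0.2,0.2,-0.5,0],
    [0.04,0.2,0.2,-0.5,0],
    [0.04,0.2,0.2,-0.5,0],
    [0.04,0.2,0.2,-0.5,0],
    [0.04,0.2,0.2,-0.5,0],
    [0.04,0.2,0.2,-0.5,0],
    [0.04,0.2,0.2,-0.5,0],
    [0.04,0.2,0.2,-0.5,0],
    [0.04,0.2,0.2,-0.5,0],
  ],
)

```text
clock: 20.3
ee_pos: [0.3437, 0.1981, 0.833]
orientation: [158.4, -7.8, 84.8]
wrist_force: [-0.1, 0.6, -4.3]
gripper_width: 0.0485
grip_force: 87.6
```

```bash
python3 - <<'E'
from h import *
s=robot.state();print(s['q'],s['ee_pos'],s['orientation'],s['wrist_force'],s['clock'],Rt()[:,2])
E
```

```text
[ 69.71034217  -9.3148661  -84.114371    39.631159    -9.39328793
 117.90817207 -28.96732964] [0.34368657 0.19807334 0.83300213] [158.44194299  -7.75944232  84.83922202] [-0.12279005  0.64583939 -4.29826217] 20.3 [ 0.37724935  0.09200849 -0.92152991]
```

Request:
apply_moves(
  deltas=[
    [0.04,0.15,0.2,-0.5,0],
    [0.04,0.15,0.2,-0.5,0],
    [0.04,0.15,0.2,-0.5,0],
    [0.04,0.15,0.2,-0.5,0],
    [0.04,0.15,0.2,-0.5,0],
    [0.04,0.15,0.2,-0.5,0],
    [0.04,0.15,0.2,-0.5,0],
    [0.04,0.15,0.2,-0.5,0],
  ],
)

```text
clock: 21.1
ee_pos: [0.329, 0.2048, 0.8561]
orientation: [155.5, -9.4, 85.5]
wrist_force: [0.9, 0.4, -4.8]
gripper_width: 0.0483
grip_force: 87.6
```

```bash
cat > goal.py <<'E'
from h import *
# plate pose in tool frame at grasp (flush about plate y: remove roll part)
Rg=Ro.from_euler("xyz",[180,2.85,82.6],degrees=True).as_matrix()
Rp=Ro.from_euler("z",82.7,degrees=True).as_matrix()
Rtp=Rg.T@Rp; ptp=Rg.T@(np.array([.6378,.1066,.046])-np.array([.6362,.1098,.1041]))
ptp[1]=0
az=np.radians(21.3); n=np.array([-np.sin(np.radians(25))*np.cos(az),-np.sin(np.radians(25))*np.sin(az),np.cos(np.radians(25))])
y=np.array([-np.sin(az),np.cos(az),0]); Rd=np.c_[np.cross(y,n),y,n]
view=np.array([.518,-.229,.222])
def report(vp=view):
    s=robot.state(); R=Rt(s); Rpl=R@Rtp; pp=s["ee_pos"]+R@ptp
    print("clock",s["clock"],"q",s["q"].round(1),"ee",s["ee_pos"].round(4),"f",s["wrist_force"].round(1))
    print("plate z err deg",np.degrees(np.arccos(Rpl[:,2]@n)),"y err",np.degrees(np.arccos(abs(Rpl[:,1]@y))),"plate at",pp.round(4))
    # best yaw about tool z
    th=np.linspace(-1.5,1.5,3001); e=[Ro.from_matrix((R@Ro.from_euler("z",t).as_matrix()@Rtp).T@Rd).magnitude() for t in th]
    t=th[np.argmin(e)]; R2=R@Ro.from_euler("z",t).as_matrix(); R3=R2@Rtp
    print("yaw",t,"resid deg",np.degrees(min(e)),"z res",np.degrees(np.arccos(R3[:,2]@n)),"y res",np.degrees(np.arccos(R3[:,1]@y)))
    tcp=vp-R2@ptp; print("tcp goal",tcp.round(4),"delta",(R.T@(tcp-s["ee_pos"])).round(4))
    return R,s,tcp
E
python3 -c "
from goal import *
R,s,t=report(); print(ptp)
print((R.T@(np.array([.45,.05,.60])-s['ee_pos'])).round(3),(R.T@(t+np.array([-.08,-.03,.2])-s['ee_pos'])).round(3))"
```

```text
clock 21.1 q [ 66.3  -8.6 -84.1  36.5  -7.4 117.9 -31.3] ee [0.329  0.2048 0.8561] f [ 0.9  0.4 -4.8]
plate z err deg 2.261287556324162 y err 62.949674984207356 plate at [0.3537 0.2114 0.8038]
yaw 1.097 resid deg 4.656104924795387 z res 4.654844587728564 y res 2.685946267176048
tcp goal [ 0.4934 -0.2357  0.2743] delta [-0.5152 -0.0286  0.5415]
[-7.47928030e-05  0.00000000e+00  5.81756747e-02]
[-0.185  0.026  0.263] [-0.518 -0.015  0.324]
```

```bash
sed -i 's/"z",82.7/"z",-7.3/' goal.py
python3 -c "
from goal import *
R,s,t=report(); print(ptp)
for p in ([.42,.0,.62],t+np.array([-.08,-.03,.2])): print((R.T@(p-s['ee_pos'])).round(3))"
```

```text
clock 21.1 q [ 66.3  -8.6 -84.1  36.5  -7.4 117.9 -31.3] ee [0.329  0.2048 0.8561] f [ 0.9  0.4 -4.8]
plate z err deg 2.2612875563240014 y err 27.050774939375025 plate at [0.3537 0.2114 0.8038]
yaw -0.4730000000000001 resid deg 0.9743033691716123 z res 0.9740999928113393 y res 0.17078595222041656
tcp goal [ 0.4933 -0.2356  0.2742] delta [-0.5152 -0.0287  0.5415]
[-7.47928030e-05  0.00000000e+00  5.81756747e-02]
[-0.233  0.014  0.227]
[-0.518 -0.015  0.324]
```

Request:
apply_moves(
  deltas=[
    [0.04,-0.233,0.014,0.227,-0.1],
    [0.04,-0.233,0.014,0.227,-0.2],
    [0.04,-0.233,0.014,0.227,-0.3],
    [0.04,-0.233,0.014,0.227,-0.4],
    [0.04,-0.233,0.014,0.227,-0.473],
    [0.04,-0.233,0.014,0.227,-0.473],
    [0.04,-0.233,0.014,0.227,-0.473],
    [0.04,-0.233,0.014,0.227,-0.473],
    [0.04,-0.233,0.014,0.227,-0.473],
    [0.04,-0.233,0.014,0.227,-0.473],
  ],
)

```text
clock: 22.1
ee_pos: [0.4206, -0.0041, 0.6155]
orientation: [154.4, 2.1, 109.8]
wrist_force: [0.3, -0.1, -4.7]
gripper_width: 0.0483
grip_force: 87.5
```

```bash
python3 -c "
from goal import *
R,s,t=report()
for p in (t+np.array([-.08,-.03,.2]),t+np.array([-.04,-.015,.1])): print((R.T@(p-s['ee_pos'])).round(3))"
```

```text
clock 22.1 q [ 35.2 -19.9 -23.1  87.1 -19.1  87.6  28.8] ee [ 0.4206 -0.0041  0.6155] f [ 0.3 -0.1 -4.7]
plate z err deg 0.6968852903387889 y err 0.4705696802957088 plate at [0.445  0.0025 0.5631]
yaw -0.006999999999999895 resid deg 0.6795886729378985 z res 0.6788455013725053 y res 0.2918337265780685
tcp goal [ 0.4936 -0.2356  0.2744] delta [-0.2299 -0.16    0.3112]
[-0.238 -0.151  0.094]
[-0.234 -0.155  0.203]
```

Request:
apply_moves(
  deltas=[
    [0.04,-0.12,-0.075,0.1,0],
    [0.04,-0.12,-0.075,0.1,0],
    [0.04,-0.12,-0.075,0.1,0],
    [0.04,-0.12,-0.075,0.1,0],
    [0.04,-0.234,-0.155,0.15,0],
    [0.04,-0.234,-0.155,0.15,0],
    [0.04,-0.234,-0.155,0.203,0],
    [0.04,-0.234,-0.155,0.203,0],
    [0.04,-0.234,-0.155,0.203,0],
    [0.04,-0.234,-0.155,0.203,0],
  ],
)

```text
clock: 23.1
ee_pos: [0.4568, -0.2467, 0.3797]
orientation: [154.0, 2.3, 110.1]
wrist_force: [0.4, 0.0, -3.4]
gripper_width: 0.0483
grip_force: 87.5
```

```bash
python3 -c "
from goal import *
R,s,t=report()"
```

```text
clock 23.1 q [ 39.8  -5.4  -6.2 105.  -22.2  64.2  61.1] ee [ 0.4568 -0.2467  0.3797] f [ 0.4  0.  -3.4]
plate z err deg 0.981811191653302 y err 0.23028405669544785 plate at [ 0.4815 -0.24    0.3274]
yaw -0.0009999999999998899 resid deg 0.9806178725031746 z res 0.9790429101841408 y res 0.23642589113100576
tcp goal [ 0.4933 -0.2357  0.2743] delta [ 0.002  -0.012   0.1114]
```

Request:
apply_moves(
  deltas=[
    [0.04,0.002,-0.004,0.04,0],
    [0.04,0.002,-0.008,0.075,0],
    [0.04,0.002,-0.012,0.1,0],
    [0.04,0.002,-0.012,0.111,0],
    [0.04,0.002,-0.012,0.111,0],
    [0.04,0.002,-0.012,0.111,0],
  ],
)

```text
clock: 23.7
ee_pos: [0.4936, -0.2363, 0.2768]
orientation: [153.9, 2.5, 110.1]
wrist_force: [-0.8, 0.5, -3.4]
gripper_width: 0.0488
grip_force: 87.4
```

```bash
python3 - <<'E'
from goal import *
R,s,t=report()
Rpl=R@Rtp; pp=s["ee_pos"]+R@ptp
o=[]
for c in ("scene","side"):
    q=robot.snapshot(c); im=q["image"][:,:,::-1].copy()
    def box(O,A,x,y,z,col):
        P8=np.array([[i,j,k] for i in x for j in y for k in z]); u=proj(q,O+P8@A.T)
        for a in range(8):
            for b in range(a):
                if (np.abs(P8[a]-P8[b])>1e-9).sum()==1: cv2.line(big,*[tuple(int(v) for v in (u[i]-org)*3.3) for i in (a,b)],col,1)
    org=proj(q,[.55,-.215,.13])[0].astype(int)-60; big=cv2.resize(im[org[1]:org[1]+120,org[0]:org[0]+120],None,fx=3.3,fy=3.3,interpolation=cv2.INTER_CUBIC)
    box(pp,Rpl,(-.025,.025),(-.078,.078),(0,.012),(0,0,255))
    Rs=Ro.from_euler("z",21.3,degrees=True).as_matrix(); O=np.array([.5945,-.1995,0])
    box(O,Rs,(-.045,.045),(-.065,.065),(0,.01),(0,255,0))
    th=np.linspace(0,6.28,40); l=view-.14*n+.02*(np.outer(np.cos(th),np.cross(y,n))+np.outer(np.sin(th),y))
    for u in proj(q,l): cv2.circle(big,tuple(int(v) for v in (u-org)*3.3),1,(0,255,255),-1)
    o.append(big)
cv2.imwrite("pics/f1.png",np.hstack(o))
E
```

```text
clock 23.7 q [ 37.8   1.4  -8.3 111.  -23.3  50.7  62.4] ee [ 0.4936 -0.2363  0.2768] f [-0.8  0.5 -3.4]
plate z err deg 1.079619430220158 y err 0.10027861616114235 plate at [ 0.5184 -0.2298  0.2246]
yaw 0.0 resid deg 1.0823684687482513 z res 1.079619430220158 y res 0.10027861616114235
tcp goal [ 0.4932 -0.2356  0.2742] delta [ 0.001  -0.0013  0.0023]
```

View pics/f1.png

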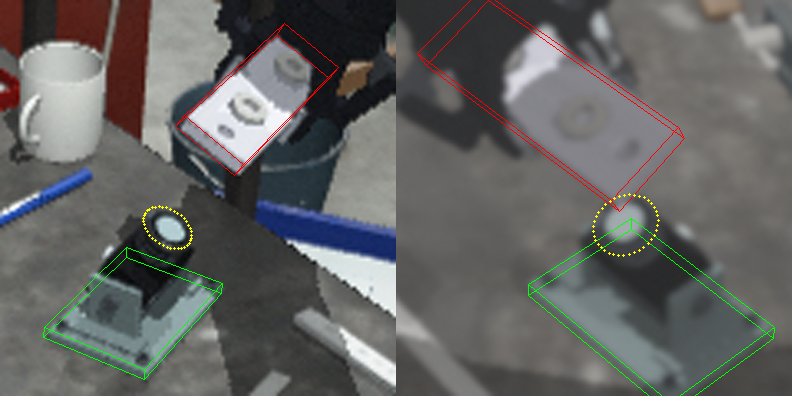

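```bash
python3 - <<'E'
from goal import *
s=robot.state();R=Rt(s);Rpl=R@Rtp; pp=s["ee_pos"]+R@ptp
for c in ("scene","side"):
    q=robot.snapshot(c)
    print(c,"pred",proj(q,np.array([pp+Rpl@[0,j*.034,.015] for j in (1,-1)])).round(1).tolist(),"+5mm n:",proj(q,np.array([pp+Rpl@[0,j*.034,.020] for j in (1,-1)])).round(1).tolist(),"proud10",proj(q,np.array([pp+Rpl@[0,j*.034,.025] for j in (1,-1)])).round(1).tolist())
    for d in robot.look_for("bush_top_a",c)[:3]: print(np.round(d["location"],4),d["conf"].round(2))
    for r in robot.regions_of("bush_top_a",c)[:3]: v,u=np.nonzero(r["pixels"]); print("px",u.mean().round(1),v.mean().round(1),len(u),r["conf"])
    for r in robot.regions_of("bush_plate",c)[:1]:
        m=r["pixels"].astype(np.uint8); print(cv2.boundingRect(m)); u=proj(q,np.array([pp+Rpl@[i,j,k] for i in (-.025,.025) for j in (-.078,.078) for k in(0,.012)])); print(u.min(0),u.max(0))
print([ (pp+Rpl@[0,j*.034,.018]).round(4) for j in (1,-1)])
E
```

```text
scene pred [[349.6, 176.8], [362.5, 164.4]] +5mm n: [[350.7, 175.3], [363.6, 163.0]] proud10 [[351.8, 173.8], [364.7, 161.5]]Traceback (most recent call last):
  File "<stdin>", line 6, in <module>
AttributeError: 'float' object has no attribute 'round'
```

```bash
python3 - <<'E'
from goal import *
s=robot.state();R=Rt(s);Rpl=R@Rtp; pp=s["ee_pos"]+R@ptp
for c in ("scene","side"):
    q=robot.snapshot(c)
    print(c,"pred",proj(q,np.array([pp+Rpl@[0,j*.034,.015] for j in (1,-1)])).round(1).tolist(),"+5mm n:",proj(q,np.array([pp+Rpl@[0,j*.034,.020] for j in (1,-1)])).round(1).tolist())
    for d in robot.look_for("bush_top_a",c)[:3]: print(np.round(d["location"],4),d["conf"])
    for r in robot.regions_of("bush_top_a",c)[:3]: v,u=np.nonzero(r["pixels"]); print("px",u.mean(),v.mean(),len(u),r["conf"])
    for r in robot.regions_of("bush_plate",c)[:1]:
        m=r["pixels"].astype(np.uint8); print(cv2.boundingRect(m)); u=proj(q,np.array([pp+Rpl@[i,j,k] for i in (-.025,.025) for j in (-.078,.078) for k in(0,.012)])); print(u.min(0),u.max(0))
print([ (pp+Rpl@[0,j*.034,.018]).round(4) for j in (1,-1)],s["clock"])
E
```

```text
scene pred [[349.6, 177.1], [362.5, 164.7]] +5mm n: [[350.7, 175.6], [363.6, 163.3]]
[ 0.5251 -0.2667  0.2421] 0.51
px 363.0 164.0 69 0.54
(331, 158, 37, 38)
[328.47564043 151.58925354] [377.78638744 197.52989546]
side pred [[248.9, 222.3], [274.7, 241.1]] +5mm n: [[247.8, 220.8], [273.8, 239.6]]
[ 0.5223 -0.2677  0.2376] 0.53
px 274.43243243243245 240.70945945945945 148 0.64
px 275.87336244541484 210.58515283842794 229 0.64
(252, 216, 53, 52)
[224.37390647 202.03926211] [305.32849336 269.6232315 ]
[array([ 0.4983, -0.2012,  0.2401]), array([ 0.523 , -0.2645,  0.2401])] 23.9
```

Request:
apply_moves(
  deltas=[
    [0.04,0,0,0,0],
    [0.04,0,0,0,0],
    [0.04,0,0,0,0],
    [0.04,0,0,0,0],
    [0.04,0,0,0,0],
  ],
)

```text
clock: 24.8
ee_pos: [0.493, -0.236, 0.2746]
orientation: [154.0, 2.4, 110.1]
wrist_force: [-0.1, -0.2, -3.4]
gripper_width: 0.0483
grip_force: 87.4
```

```bash
python3 -c "
from goal import *
report(); print(robot.state()['qvel'].round(2)); print(robot.sign_off())"
```

```text
clock 24.8 q [ 37.8   1.5  -8.3 111.2 -23.3  50.6  62.4] ee [ 0.493  -0.236   0.2746] f [-0.1 -0.2 -3.4]
plate z err deg 0.9902235330396565 y err 0.17696087108834727 plate at [ 0.5177 -0.2294  0.2224]
yaw 0.0 resid deg 0.9905157039760762 z res 0.9902235330396565 y res 0.17696087108834727
tcp goal [ 0.4933 -0.2356  0.2742] delta [0.0003 0.0002 0.0005]
[ 0.01  0.01 -0.05 -0.01  0.08  0.02  0.1 ]
the job is handed in; nothing more can be done
None
```

I pressed both bushes home, lifted the plate off the dowels and handed in at 24.8 s with it held still at the view point, by my measurements about 1 mm and 1° from my estimate of the target pose; the hand-in returned no verdict.

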